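# Sweep choke cores through the gate of a feeder

### The arm

A 6-joint arm with a two-finger parallel gripper is mounted at the origin on a cart in front of the work surface, level with it; the furniture and walls round the work are solid. World frame = base frame: x ahead of the robot, y to its left, z up, the work surface at z = 0. Lengths are in mm, angles in rad, forces in N, time in s.
With the tool pointing down it reaches from about 350 to 925 mm from the base axis. Payload 6.4 kg.
Tool frame: the origin (TCP) lies at the very end of the fingers, on their centre line; the grasp point (between the pads) lies 19 mm behind it (ctrl.grip_depth is the distance from the TCP to the grasp point, in mm); z points along the fingers, y is the direction in which the jaws open and shut (so a half turn about z gives the same grasp; the last joint's range is limited). The gripper opens to 94 mm and grips with 3 to 60 N. Pads are 16 mm wide; open, the fingers measure 119 mm over their backs; the gripper's body (75 mm by 177 mm) begins 78 mm behind the grasp point.
Start: joints at [-1.492, 0.245, 1.558, -0, 1.339, -0.174], TCP at [162.58, -629.35, 205.455] pointing down, gripper open.
Joint ranges: [-3.13, 3.13], [-1.02, 2.26], [0.13, 2.54], [-0.95, 4.09], [0.21, 2.88], [-2.74, 2.74]. Speed limits (rad/s): [2.57, 2.57, 3.14, 3.14, 3.14, 3.14].

### API

Orientations are given as a unit quaternion [w, x, y, z].
In Python, from rig import ctrl gives the robot as it stands.
- The arm moves only by the tool step_arm, never from a script. Its arguments are lists of equal length, an entry for each row: "grip": the closure, from 0 (fully open) to 1 (shut); "translation": the shift along the world's x, y, z as a fraction of full scale, a list of three; "spin": the turn about the world's z as a fraction of full scale. A call has 1 to 8 rows; each row is the pose to reach, as a shift and turn from the pose commanded when the call began; what a row does not reach only later rows make up. Full scale, the value 1, is 0.2 m for a shift and 2 rad for a turn. A row lasts 1/8 s, in which the tool goes at most 62.5 mm and 10.7 degrees, less where a joint would pass 70% of its speed; a pose out of reach is approached as far as the arm can. A call with a number of a shift or a turn outside -1 to 1 is refused whole. A call with a gripper value outside its range is refused whole. The fingers move at their own pace and stop on an object; "newtons" is the grip in N (left out, the last holds). Time passes only in rows, so rows that repeat a pose let the fingers close. It gives the time, the measured TCP pose, the force and the opening at its end, in the units of the state.
- ctrl.read_state(): the state, without advancing time (a new reading comes with each control period).
- ctrl.camera(name): name is "side" or "top" or "wrist"; returns a dict with "color" (420x560x3 uint8, red, green, blue), "depth" (420x560 float32, mm along the optical axis (not along the pixel's ray), 0 where there is no reading), "camera_matrix" (3x3 intrinsics, pixels), "k1" (the pictures are not rectified: a ray, as slopes to the right and down, at radius r is drawn at 1 + k1 r^2 times it, then the intrinsics apply), "R" (3x3) and "t" (3): a world point X has camera coordinates R X + t. Camera axes: x right, y down, z forward; pixel columns grow to the right and rows downward; lengths in mm; the calibration is good to about 2 mm. A picture is of the moment at which its call begins.
- ctrl.job_done(): hands the job in, once; it reports no verdict.
Trained networks look in a picture, given as the dict that the camera call returned (one of the last four; its "shot" number tells which), for a name from the list of things; names that differ only in an ending like _2 or _b are one class to them, and where a whole thing is asked for, a point or a joint stands for the part that bears it (a point fixed in the world has none). Each returns a list of dicts, best first, with "score" (0 to 1); they miss things now and then, are a little off and sometimes report something else, mostly with a low value. They report only what shows in the picture. A call takes as long as a camera call. They do not tell look-alikes from the thing itself.
- ctrl.trace(query, picture): "region" (420x560 bool, what is visible of it).
- ctrl.landmark_of(query, picture): "centre" ([x, y, z] in mm, in world coordinates, good to about 4 mm: a listed point, or the origin of a listed thing).
The state is a dict: "time_s": time; "qpos": joint angles; "dq": joint speeds; "tau": joint torques, N m; "tcp_pos": TCP position; "eef_rot": TCP orientation; "wrist_force": force on the tool from outside, world axes, zero at the start; "moment": the same for the moment, N m; "grip_width": finger opening in mm.
Only numpy, scipy, OpenCV 4.12 (cv2) and the standard library are available. Lean on these libraries where they do the work, as an engineer would, in place of code of your own. Each camera call takes 0.05 s, during which the arm holds its last target. There are 200 camera calls.

### The job

Load the grey core feeder for the tester: with the fingertips, gently sweep the three choke cores out of the corral through the narrow gate into the slot, one at a time, the yellow one first, then the red, then the blue, each completely past the gate before the next one reaches it. Only push them: the cores stay flat on the plate, never pinched, lifted or pressed hard. Leave the other things where they are.

Things in the scene. Friction and masses are not known exactly. Their poses are not given: they have to be found in the camera images.
- feeder: Grey feeder plate, 370x214x6 mm, fixed on the worktop; origin at the centre of its underside (z = 0), +x = sweep direction. Aluminium rails 7 mm wide, 8 mm high (tops 14 mm above the worktop). In its frame, mm: open corral x -174 to -20, y -95 to 95, then a straight-sided funnel to the gate at x 35. Rails are half as high as a core: fingertips can push a core's upper half and pass over them.
- gate (a point): Middle of the gate, on the plate's top face: halfway between two brass pins, 8 mm in diameter and as high as the rails, 44 mm apart clear. It lies at (35, 0, 6) mm in the feeder's frame, axes as the feeder's. A core is wholly past the gate when its centre is over 21 mm beyond this point in +x (x = 56 in the feeder's frame).
- slot_end (a point): Middle of the slot's closed end, on the plate's top face: (175, 0, 6) mm in the feeder's frame. Slot: straight from the gate to here along y = 0, 46 mm clear between its rails; the three cores fit in single file, about 30 mm to spare, and a core pushed in shoves the earlier ones along (a staggered row may wedge, so room left behind them helps).
- yellow_core: Yellow core: a potted choke, a solid coloured disc lying flat with a black centre on top, 34 mm in diameter, 16 mm high, about 40 g, loose in the corral of the feeder (it slides on the plate). Origin at the centre of its underside (6 mm above the worktop while it lies on the plate); z is the disc's axis. It starts side by side with the other two across the corral, in no fixed order.
- red_core: Red core: a potted choke, a solid coloured disc lying flat with a black centre on top, 34 mm in diameter, 16 mm high, about 40 g, loose in the corral of the feeder (it slides on the plate). Origin at the centre of its underside (6 mm above the worktop while it lies on the plate); z is the disc's axis. It starts side by side with the other two across the corral, in no fixed order.
- blue_core: Blue core: a potted choke, a solid coloured disc lying flat with a black centre on top, 34 mm in diameter, 16 mm high, about 40 g, loose in the corral of the feeder (it slides on the plate). Origin at the centre of its underside (6 mm above the worktop while it lies on the plate); z is the disc's axis. It starts side by side with the other two across the corral, in no fixed order.
- heat_sink: Finned white-metal heatsink, 34x50x26 mm high, loose on the feeder plate beside the slot (its +y side). Bystander; origin at the centre of its underside.
- coax_attenuator: Silver cylindrical coaxial attenuator with a blue band, 54x17x17 mm, loose on the feeder plate on the other side of the slot (-y side). Bystander; origin at the centre of its underside.
- flux_tin: Round white flux tin with a yellow lid, 44 mm across, 22 mm high, loose on the worktop. Bystander; origin at the centre of its underside.
- marker_pen: White and black marker pen, 136x17x19 mm, loose on the worktop. Bystander; origin at the centre of its underside.
- filter_can: White screened filter module on a green board, 30x42x17 mm, loose on the worktop. Bystander; origin at the centre of its underside.
Things that resemble listed ones, but are neither listed nor needed, are in the scene too. What is shaped like the yellow_core but brown or turquoise is not meant.

How it is judged (in metres and radians):
On the way, in this order (a step that is already met when the one before it is completed fails the run):
1. the yellow core lies in the slot, past the gate, and no later core has reached the gate pins (x of yellow_core in the frame of feeder above 0.052 m and y of yellow_core in the frame of feeder between -0.015 and 0.015 m and z of yellow_core in the frame of feeder below 0.01 m and angle between yellow_core's own z axis and vertical below 0.12 rad and x of each of red_core, blue_core in the frame of feeder below 0.014 m), for 0.2 s.
2. the red core lies in the slot, past the gate, and no later core has reached the gate pins (x of red_core in the frame of feeder above 0.052 m and y of red_core in the frame of feeder between -0.015 and 0.015 m and z of red_core in the frame of feeder below 0.01 m and angle between red_core's own z axis and vertical below 0.12 rad and x of blue_core in the frame of feeder below 0.014 m), for 0.2 s.
3. the blue core lies in the slot, past the gate (x of blue_core in the frame of feeder above 0.052 m and y of blue_core in the frame of feeder between -0.015 and 0.015 m and z of blue_core in the frame of feeder below 0.01 m and angle between blue_core's own z axis and vertical below 0.12 rad), for 0.2 s.
At the end, for the whole second after the job is handed in: All three cores lie flat and at rest in the slot in single file, each centre more than 52 mm along the feeder's +x axis and within 15 mm of its centre line, having gone in the order yellow, red, blue (all of step 3 and x of each of yellow_core, red_core in the frame of feeder above 0.052 m and y of yellow_core in the frame of feeder between -0.015 and 0.015 m and z of each of yellow_core, red_core in the frame of feeder below 0.01 m and angle between each of yellow_core, red_core's own z axis and vertical below 0.12 rad and y of red_core in the frame of feeder between -0.015 and 0.015 m and linear speed of each of yellow_core, red_core, blue_core below 0.02 m/s and horizontal distance between yellow_core and red_core above 0.028 m and horizontal distance between red_core and blue_core above 0.028 m); the robot touches nothing.
It fails at once if a core was lifted off the plate or tipped up (z of any of yellow_core, red_core, blue_core in the frame of feeder above 0.013 m or angle between any of yellow_core, red_core, blue_core's own z axis and vertical above 0.35 rad).
It fails at once if a core was pinched or pressed hard (over 25 N) (contact force between the fingers and yellow_core above 25 N or contact force between the fingers and red_core above 25 N or contact force between the fingers and blue_core above 25 N).
It fails at once if a bystander was moved by more than 15 mm (distance of any of heat_sink, coax_attenuator, flux_tin, marker_pen, filter_can from where it was at the start of the episode above 0.015 m).
It also fails if it takes over 72 s, if anything falls off the work surface, if the arm or the gripper's body presses on something with over 40 N, if the wrist force passes 120 N, or if a joint passes its speed limit or range.

## Working session

There is one attempt and no reset: what is moved stays moved. The work goes in short steps, Python scripts to look and compute and a tool call to move; the robot and the scene stay as the last step left them, time stands still between calls to the robot, and variables do not carry over. Pictures are saved under pics/ and viewed, about 8 in all and at most 12, crops included, and the job is handed in when it is done.

Besides the shell and the picture viewer there is one more tool, called as name(argument=value, ...) on one line, values as JSON. step_arm: Moves the arm, as the interface text tells. Its arguments: {"type":"object","properties":{"grip":{"type":"array"},"translation":{"type":"array"},"spin":{"type":"array"},"newtons":{"type":"number"}},"required":["grip","translation","spin"]}

```bash
mkdir -p pics && cat > h.py <<'E'
import numpy as np, cv2
from rig import ctrl
def px2w(p,uv,z):
    K=np.array(p["camera_matrix"]);R=np.array(p["R"]);t=np.array(p["t"])
    d=np.linalg.inv(K)@[uv[0],uv[1],1]; s=d[:2].copy();
    for _ in range(10): s=d[:2]/(1+p["k1"]*(s@s))
    r=R.T@[s[0],s[1],1]; c=-R.T@t
    return c+r*(z-c[2])/r[2]
def w2px(p,X):
    c=np.array(p["R"])@X+p["t"]; s=c[:2]/c[2]; s=s*(1+p["k1"]*(s@s))
    return (np.array(p["camera_matrix"])@[s[0],s[1],1])[:2]
def save(p,n): cv2.imwrite("pics/"+n,p["color"][:,:,::-1])
E
python3 - <<'E'
from h import *
print(ctrl.read_state())
for n in("top","side"):
    p=ctrl.camera(n); save(p,n+"0.png")
    for q in("feeder","gate","slot_end","yellow_core","red_core","blue_core","heat_sink","coax_attenuator"):
        print(n,q,[(np.round(d["centre"]).tolist(),round(d["score"],2)) for d in ctrl.landmark_of(q,p)[:3]])
E
```

```text
{'time_s': 0.0, 'qpos': array([-1.49208022e+00,  2.45821971e-01,  1.55895993e+00,  8.17026443e-06,
        1.33869666e+00, -1.74082412e-01]), 'dq': array([-0.00068641, -0.00106983, -0.00073355, -0.00060887, -0.0004085 ,
       -0.00071517]), 'tau': array([ 2.29882906e-03, -4.15828192e+01, -3.14603090e+01,  6.85781823e-02,
        3.32714617e-02, -1.65622396e-04]), 'tcp_pos': array([ 162.5470647 , -628.7481514 ,  204.36938356]), 'eef_rot': array([-9.41690923e-04,  9.92021922e-01,  1.26061959e-01,  4.89160828e-05]), 'wrist_force': array([-0.20842409, -0.3875768 , -0.14762178]), 'moment': array([-0.04055802, -0.03302694,  0.03676272]), 'grip_width': 94.19500671524658}
top feeder [([560.0, -40.0, 4.0], 0.72)]
top gate [([548.0, -9.0, 4.0], 0.87)]
top slot_end [([526.0, 129.0, 8.0], 0.62)]
top yellow_core [([528.0, 128.0, 7.0], 0.72), ([583.0, -152.0, 2.0], 0.66), ([579.0, -294.0, -2.0], 0.51)]
top red_core [([517.0, -162.0, 7.0], 0.66)]
top blue_core [([638.0, -134.0, 10.0], 0.64), ([469.0, 302.0, 2.0], 0.45)]
top heat_sink [([470.0, 26.0, 10.0], 0.49)]
top coax_attenuator [([607.0, 64.0, 5.0], 0.46)]
side feeder [([516.0, -166.0, 4.0], 0.7), ([557.0, -41.0, 1.0], 0.57), ([616.0, 63.0, -1.0], 0.17)]
side gate [([545.0, -8.0, 10.0], 0.91)]
side slot_end [([521.0, 128.0, 4.0], 0.92)]
side yellow_core [([585.0, -158.0, 6.0], 0.67), ([579.0, -295.0, 2.0], 0.47), ([664.0, -300.0, 4.0], 0.4)]
side red_core [([520.0, -167.0, 7.0], 0.52), ([522.0, 128.0, 4.0], 0.52), ([584.0, -159.0, 4.0], 0.45)]
side blue_core [([636.0, -126.0, 5.0], 0.42)]
side heat_sink [([467.0, 25.0, 5.0], 0.72)]
side coax_attenuator [([611.0, 64.0, 2.0], 0.55)]
```

View pics/top0.png

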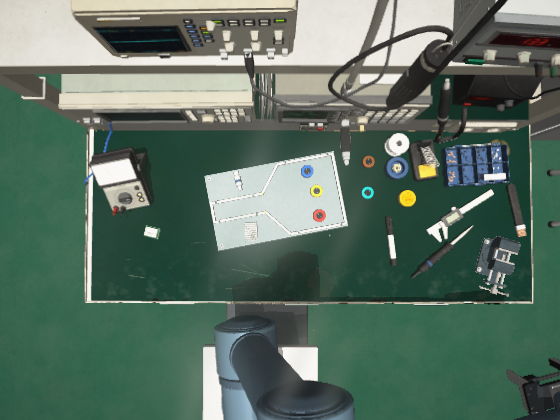

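View pics/side0.png

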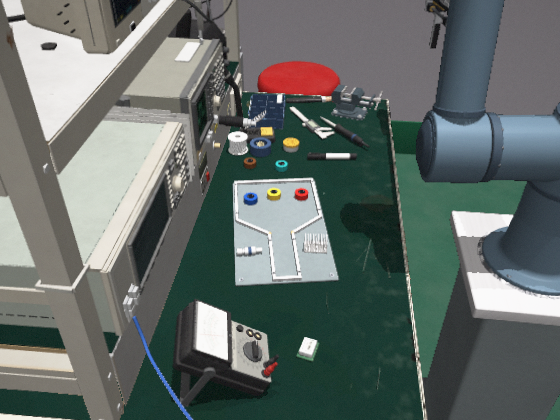

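```bash
cat >> h.py <<'E'
def cores(p,Tf=None,zz=22):
    hsv=cv2.cvtColor(p["color"],cv2.COLOR_RGB2HSV); H,S,V=cv2.split(hsv); out={}
    for n,(a,b) in dict(yellow=(22,36),red=(0,9),blue=(100,125)).items():
        m=((H>=a)&(H<=b)&(S>110)&(V>70)).astype(np.uint8)
        if n=="red": m|=((H>172)&(S>110)&(V>70)).astype(np.uint8)
        k,l,st,c=cv2.connectedComponentsWithStats(m)
        for i in range(1,k):
            if st[i,4]<25: continue
            w=px2w(p,c[i],zz-4 if 0 else zz)
            if Tf is not None:
                f=Tf(w)
                if not(-180<f[0]<180 and abs(f[1])<100): continue
                out.setdefault(n,[]).append((np.round(f).tolist(),int(st[i,4])))
            else: out.setdefault(n,[]).append((np.round(w).tolist(),int(st[i,4])))
    return out
E
python3 - <<'E'
from h import *
for n in("top","side"):
    p=ctrl.camera(n)
    r=ctrl.trace("feeder",p)
    for d in r[:2]:
        m=d["region"].astype(np.uint8); c,_=cv2.findContours(m,0,1); c=max(c,key=cv2.contourArea)
        P=np.array([px2w(p,q[0],6)[:2] for q in c]).astype(np.float32)
        print(n,d["score"],m.sum(),cv2.minAreaRect(P))
    print({k:[x for x in v if x[0][1]>-230 and x[0][1]<30] for k,v in cores(p).items()})
    if n=="top":
        # tall things near the feeder, z map
        for x in(640,680,700,720,740,760):
            row=[]
            for y in range(-330,160,40):
                u,v=w2px(p,np.array([x,y,100.])).astype(int); D=p["depth"][v,u]
                K=p["camera_matrix"]; cam=np.linalg.inv(K)@[u,v,1]*D
                row.append(int((np.array(p["R"]).T@(cam-p["t"]))[2]))
            print(x,row)
    img=p["color"][:,:,::-1]
    crop=img[140:260,195:360] if n=="top" else img[170:290,220:350]
    cv2.imwrite(f"pics/{n}c.png",cv2.resize(crop,None,fx=4,fy=4,interpolation=cv2.INTER_CUBIC))
E
```

```text
top 0.87 9393 ((556.35009765625, -43.89772033691406), (215.70335388183594, 371.28009033203125), 11.123918533325195)
top 0.43 120 ((640.36181640625, -128.83148193359375), (31.647605895996094, 31.699865341186523), 44.973793029785156)
{'yellow': [([583.0, -154.0, 22.0], 79)], 'red': [([515.0, -162.0, 22.0], 84)], 'blue': [([637.0, -128.0, 22.0], 77)]}
640 [27, 7, 0, 1, 2, 20, 5, 6, 6, 0, -4, 0, -2]
680 [1183, -5, 2, -1, -2, 1, 2, 0, 0, -3, -3, -7, -2]
700 [4, 0, 0, 178, 3, 0, 1, -3, -2, 3, -1, 0, 0]
720 [0, 0, 1183, 185, 1, -1, 0, -1, -6, -3, -1, -4, -1]
740 [36, 36, 41, 37, 48, 52, 35, 35, 31, 37, 29, 35, 29]
760 [215, 203, 189, 222, 205, 202, 199, 220, 162, 194, 187, 188, 176]
side 0.83 8910 ((558.5911254882812, -44.13365173339844), (214.85592651367188, 385.2481689453125), 11.132124900817871)
{'yellow': [([583.0, -144.0, 22.0], 121)], 'red': [([761.0, -203.0, 22.0], 26), ([516.0, -152.0, 22.0], 120)], 'blue': [([638.0, -118.0, 22.0], 123)]}
```

View pics/topc.png

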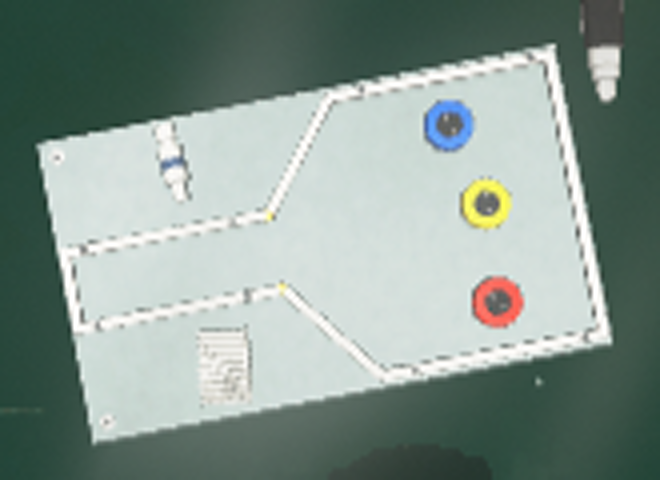

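View pics/sidec.png

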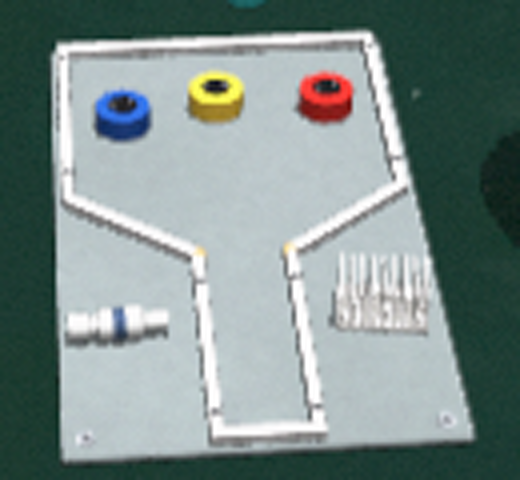

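```bash
cat >> h.py <<'E'
ang=np.radians(101.12); O=np.array([557.,-44.]); ex=np.array([np.cos(ang),np.sin(ang)]); ey=np.array([-ex[1],ex[0]])
def W2F(w): d=np.array(w)[:2]-O; return np.array([d@ex,d@ey])
def F2W(x,y): return O+x*ex+y*ey
E
python3 - <<'E'
from h import *
for n in("top","side"):
    p=ctrl.camera(n); D=p["depth"]; v,u=np.mgrid[0:420,0:560]
    K=np.array(p["camera_matrix"]); uv=np.stack([u,v],-1).reshape(-1,1,2).astype(float)
    s=cv2.undistortPoints(uv,K,np.array([p["k1"],0,0,0.]))[:,0]
    X=(np.c_[s,np.ones(len(s))]*D.reshape(-1,1)-p["t"])@np.array(p["R"]); X=X[D.ravel()>0]
    for z0 in(90,150,210,270,330):
        m=(X[:,2]>z0)&(X[:,2]<z0+60)&(X[:,0]>550)&(X[:,0]<850)
        print(n,z0,[(y,int(np.percentile(X[m&(X[:,1]>y)&(X[:,1]<y+30),0],1)) if (m&(X[:,1]>y)&(X[:,1]<y+30)).sum()>2 else None) for y in range(-260,0,30)])
for k,v in dict(Y=(-148,-4),B=(-133,-62),R=(-143,64)).items(): print(k,F2W(*v))
E
```

```text
top 90 [(-260, None), (-230, None), (-200, 752), (-170, 752), (-140, 752), (-110, None), (-80, None), (-50, 754), (-20, 749)]
top 150 [(-260, 723), (-230, 636), (-200, 666), (-170, 726), (-140, 726), (-110, 731), (-80, 731), (-50, 733), (-20, 742)]
top 210 [(-260, 723), (-230, 734), (-200, 728), (-170, 729), (-140, 737), (-110, 738), (-80, 731), (-50, 731), (-20, 743)]
top 270 [(-260, 735), (-230, 734), (-200, 729), (-170, 730), (-140, 731), (-110, 731), (-80, 731), (-50, 731), (-20, 744)]
top 330 [(-260, None), (-230, None), (-200, 737), (-170, None), (-140, None), (-110, None), (-80, None), (-50, None), (-20, None)]
side 90 [(-260, 754), (-230, 754), (-200, 752), (-170, 752), (-140, 751), (-110, 751), (-80, 755), (-50, 743), (-20, 744)]
side 150 [(-260, 724), (-230, 635), (-200, 659), (-170, 727), (-140, 727), (-110, 731), (-80, 731), (-50, 733), (-20, 742)]
side 210 [(-260, 722), (-230, 725), (-200, 728), (-170, 729), (-140, 737), (-110, 738), (-80, 731), (-50, 731), (-20, 742)]
side 270 [(-260, 734), (-230, 735), (-200, 730), (-170, 730), (-140, 730), (-110, 731), (-80, 731), (-50, 733), (-20, 744)]
side 330 [(-260, None), (-230, None), (-200, 740), (-170, 733), (-140, None), (-110, None), (-80, None), (-50, None), (-20, None)]
Y [ 589.46884621 -188.44990144]
B [ 643.48695213 -162.54537997]
R [ 521.78119646 -196.65855979]
```

```bash
python3 - <<'E'
from h import *
for n in("top","side"):
    p=ctrl.camera(n); D=p["depth"]; v,u=np.mgrid[0:420,0:560]
    K=np.array(p["camera_matrix"]); uv=np.stack([u,v],-1).reshape(-1,1,2).astype(float)
    s=cv2.undistortPoints(uv,K,np.array([p["k1"],0,0,0.]))[:,0]
    X=(np.c_[s,np.ones(len(s))]*D.reshape(-1,1)-p["t"])@np.array(p["R"]); X=X[D.ravel()>0]
    m=(X[:,2]>60)&(X[:,2]<330)&(X[:,0]>550)&(X[:,0]<720)&(X[:,1]>-280)&(X[:,1]<100)
    for a in range(620,720,20):
        q=X[m&(X[:,0]>=a)&(X[:,0]<a+20)]
        if len(q): print(n,a,len(q),q.min(0).round(),q.max(0).round())
E
```

```text
top 620 12 [ 634. -217.  173.] [ 639. -207.  181.]
top 640 61 [ 641. -219.  174.] [ 660. -201.  188.]
top 660 88 [ 660. -220.  176.] [ 680. -197.  193.]
top 680 91 [ 680. -221.  180.] [ 699. -197.  194.]
top 700 75 [ 700. -220.  179.] [ 720. -196.  194.]
side 620 10 [ 635. -214.  172.] [ 640. -205.  182.]
side 640 57 [ 640. -215.  171.] [ 659. -199.  190.]
side 660 89 [ 661. -215.  173.] [ 680. -195.  195.]
side 680 90 [ 680. -218.  170.] [ 700. -193.  196.]
side 700 78 [ 701. -213.  173.] [ 720. -191.  196.]
```

step_arm(grip=[0,0,0,0,0,0], translation=[[0.2,0.2,0],[0.4,0.4,0],[0.6,0.6,0],[0.8,0.8,0],[1,1,0],[1,1,0]], spin=[-0.06,-0.127,-0.127,-0.127,-0.127,-0.127])

```text
time_s: 2.05
tcp_pos: [364.6, -427.0, 205.6]
eef_rot: [-0.0, 1.0, 0.002, 0.0]
wrist_force: [0.1, -0.1, 0.6]
grip_width: 94.1
```

step_arm(grip=[0,0,0,0,0,0], translation=[[0.2,0.2,0],[0.4,0.4,0],[0.6,0.6,0],[0.8,0.8,0],[1,1,0],[1,1,0]], spin=[0,0,0,0,0,0])

```text
time_s: 2.8
tcp_pos: [564.1, -228.0, 205.4]
eef_rot: [0.0, 1.0, 0.001, 0.0]
wrist_force: [-0.7, 0.3, 0.6]
grip_width: 94.4
```

step_arm(grip=[0,0,0,0,0,0], translation=[[0.05,0.25,0],[0.1,0.5,0],[0.1,0.5,-0.25],[0.1,0.5,-0.5],[0.1,0.5,-0.7],[0.1,0.5,-0.75]], spin=[0,0,0,0,0,0])

```text
time_s: 3.55
tcp_pos: [580.1, -130.2, 52.5]
eef_rot: [-0.001, 1.0, -0.002, -0.003]
wrist_force: [0.4, 0.5, 0.4]
grip_width: 94.0
```

step_arm(grip=[0,0,0,0], translation=[[0.015,0,-0.1],[0.015,0,-0.18],[0.015,0,-0.195],[0.015,0,-0.195]], spin=[0,0,0,0])

```text
time_s: 4.05
tcp_pos: [585.9, -129.4, 16.8]
eef_rot: [0.0, 1.0, -0.001, 0.0]
wrist_force: [-0.1, 0.4, -0.0]
grip_width: 94.0
```

```bash
python3 - <<'E'
from h import *
s=ctrl.read_state(); print(s["tcp_pos"],s["wrist_force"])
for n in("wrist","side"):
    p=ctrl.camera(n); print(n,cores(p,W2F)); 
    if n=="wrist": save(p,"w1.png")
E
```

```text
[ 585.91025642 -129.44434894   16.79245548] [-0.13867837  0.38518108 -0.02549028]
wrist {'yellow': [([-112.0, -8.0], 2598)], 'red': [([-109.0, 42.0], 379), ([-105.0, 76.0], 362)], 'blue': [([-98.0, -63.0], 2763)]}
side {'yellow': [([-102.0, 1.0], 70)], 'red': [([-97.0, 61.0], 122)], 'blue': [([-87.0, -65.0], 123)]}
```

View pics/w1.png

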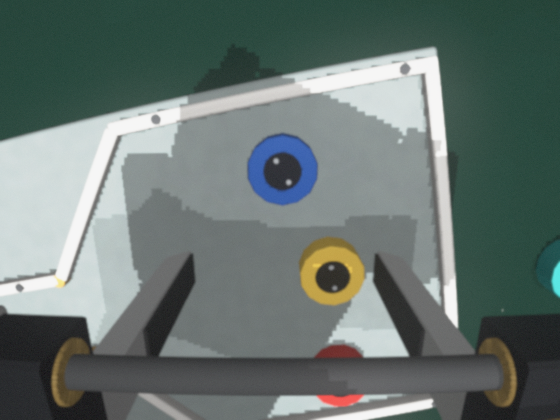

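step_arm(grip=[0,0,0,0,0,0,0,0], translation=[[0,0.025,0],[0,0.06,0],[-0.003,0.1,0],[-0.008,0.14,0],[-0.013,0.18,0],[-0.018,0.22,0],[-0.023,0.26,0],[-0.028,0.3,0]], spin=[0,0,0,0,0,0,0,0])

```text
time_s: 5.15
tcp_pos: [579.9, -68.8, 16.5]
eef_rot: [-0.0, 1.0, -0.001, -0.0]
wrist_force: [-0.4, -0.6, 0.7]
grip_width: 94.0
```

```bash
python3 - <<'E'
from h import *
s=ctrl.read_state(); print(s["tcp_pos"],s["wrist_force"])
for n in("wrist",):
    p=ctrl.camera(n); print(n,cores(p,W2F),cores(p)["yellow"])
E
```

```text
[579.89608676 -68.78767108  16.45838821] [-0.36173817 -0.64058618  0.71504418]
wrist {'yellow': [([-57.0, -16.0], 2691)], 'blue': [([-96.0, -64.0], 2940)]} [([583.0, -97.0, 22.0], 2691)]
```

step_arm(grip=[0,0,0.7,0.7,0.7,0.7,0.7,0.7], translation=[[0,-0.02,0.1],[0,-0.02,0.2],[0,-0.02,0.2],[0,-0.02,0.2],[0,-0.02,0.2],[0,-0.02,0.2],[0,-0.02,0.2],[0,-0.02,0.2]], spin=[0,0,0.09,0.18,0.27,0.36,0.45,0.54])

```text
time_s: 6.2
tcp_pos: [580.9, -74.0, 58.5]
eef_rot: [0.001, 0.857, 0.516, 0.001]
wrist_force: [-0.2, 0.1, 0.6]
grip_width: 37.8
```

step_arm(grip=[0.7,0.7,0.7,0.7,0.7,0.7,0.7,0.7], translation=[[0,0,0],[0,0,0],[0.025,-0.1,0],[0.05,-0.2,0],[0.05,-0.29,0],[0.05,-0.29,-0.1],[0.05,-0.29,-0.2],[0.05,-0.29,-0.2]], spin=[0.09,0.18,0.27,0.343,0.343,0.343,0.343,0.343])

```text
time_s: 7.2
tcp_pos: [587.4, -129.7, 13.1]
eef_rot: [-0.003, 0.635, 0.772, -0.001]
wrist_force: [0.3, 0.2, -0.3]
grip_width: 28.1
```

```bash
python3 - <<'E'
from h import *
s=ctrl.read_state(); print(s["tcp_pos"],W2F(s["tcp_pos"]),s["eef_rot"],s["grip_width"],s["wrist_force"],s["qpos"][5])
p=ctrl.camera("wrist"); print(cores(p,W2F)); save(p,"w2.png")
E
```

```text
[ 587.42922932 -129.74912867   13.10377985] [-90.00794101 -13.31997073] [-0.00308201  0.63531977  0.77224257 -0.00083785] 28.091942053767973 [ 0.34683252  0.24731287 -0.2765206 ] -0.5997355637110648
{'yellow': [([-55.0, -12.0], 2866)], 'red': [([-100.0, 60.0], 2313)], 'blue': [([-94.0, -60.0], 2660)]}
```

View pics/w2.png

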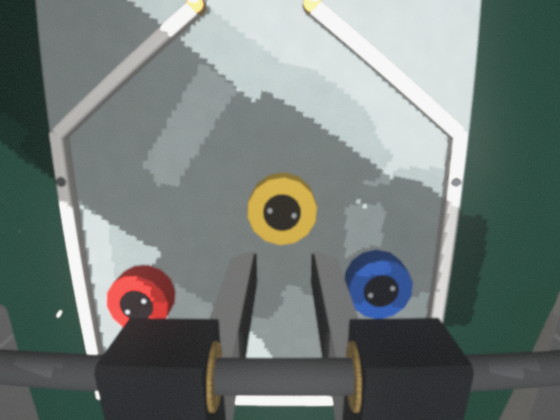

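```bash
python3 - <<'E'
from h import *
s=ctrl.read_state(); print(s["tcp_pos"],s["dq"].round(3))
p=ctrl.camera("wrist"); c=p["color"].astype(int)
m=((c[:60,:,0]-c[:60,:,2]>70)).astype(np.uint8); k,l,st,ce=cv2.connectedComponentsWithStats(m)
for i in range(1,k):
    if st[i,4]>15: print(st[i].tolist(),W2F(px2w(p,ce[i],14)).round(1),px2w(p,ce[i],14).round(1))
for uv in((400,)*2,(97,395)): pass
print("rail corners L/R", [W2F(px2w(p,q,14)).round(1) for q in((53,132),(465,132))])
s=ctrl.read_state(); print(s["tcp_pos"])
E
```

```text
[ 588.55879673 -130.19945147   14.50313787] [ 0.    -0.025 -0.025  0.001  0.    -0.003]
[186, 0, 16, 12, 110] [35.9 25.7] [524.8 -13.7  14. ]
[301, 0, 8, 11, 46] [ 35.5 -22.9] [572.6  -4.8  14. ]
rail corners L/R [array([-19.3,  99.8]), array([ -19.6, -101.4])]
[ 589.44218963 -130.59297041   15.60407795]
```

step_arm(grip=[0.7,0.7,0.7,0.7,0.7,0.7,0.7,0.7], translation=[[-0.012,0.034,0.003],[-0.029,0.08,0.003],[-0.046,0.13,0.003],[-0.065,0.182,0.003],[-0.085,0.238,0.003],[-0.105,0.27,0.003],[-0.126,0.304,0.003],[-0.146,0.338,0.003]], spin=[0,0,0,0,0,0,0,0])

```text
time_s: 8.3
tcp_pos: [560.6, -63.4, 17.1]
eef_rot: [0.0, 0.635, 0.772, 0.0]
wrist_force: [0.0, -1.1, 1.0]
grip_width: 28.0
```

```bash
cat > look.py <<'E'
from h import *
s=ctrl.read_state(); print(s["time_s"],s["tcp_pos"].round(1),W2F(s["tcp_pos"]).round(1),s["grip_width"],s["wrist_force"].round(1))
p=ctrl.camera("wrist"); print(cores(p,W2F))
E
python3 look.py
```

```text
8.3 [560.6 -63.4  17.1] [-19.7   0.3] 27.982967035763565 [ 0.  -1.1  1. ]
{'yellow': [([1.0, 1.0], 2701)]}
```

step_arm(grip=[0.7,0.7,0.7,0.7,0.7,0.7,0.7,0.7], translation=[[-0.007,0.035,0],[-0.017,0.085,0],[-0.027,0.137,0],[-0.037,0.188,0],[-0.047,0.24,0],[-0.057,0.292,0],[-0.067,0.342,0],[-0.075,0.383,0]], spin=[0,0,0,0,0,0,0,0])

```text
time_s: 9.35
tcp_pos: [545.6, 13.5, 17.0]
eef_rot: [-0.0, 0.635, 0.772, -0.0]
wrist_force: [0.5, -0.4, 0.2]
grip_width: 27.9
```

```bash
python3 look.py
```

```text
9.35 [545.6  13.5  17. ] [58.7  0.1] 27.91242827013942 [ 0.5 -0.4  0.2]
{'yellow': [([79.0, 1.0], 2681)]}
```

step_arm(grip=[0.7,0.7,0.7,0.7,0.7,0.7,0.7,0.7], translation=[[0.01,-0.04,0.03],[0.01,-0.05,0.15],[-0.02,-0.2,0.225],[-0.05,-0.4,0.225],[-0.08,-0.6,0.225],[-0.11,-0.8,0.225],[-0.115,-0.95,0.225],[-0.115,-1,0.225]], spin=[0,0,0,0,0,0,0,0])

```text
time_s: 10.4
tcp_pos: [522.9, -189.5, 62.7]
eef_rot: [0.001, 0.636, 0.771, 0.0]
wrist_force: [0.0, 0.3, 0.5]
grip_width: 28.2
```

```bash
python3 look.py
```

```text
10.4 [ 522.9 -189.5   62.7] [-136.2   61.5] 28.16676146379684 [0.  0.3 0.5]
{'red': [([-105.0, 64.0], 1778)], 'blue': [([-96.0, -58.0], 1868)]}
```

step_arm(grip=[0.7,0.7,0.7,0.7,0.7,0.7], translation=[[-0.005,-0.03,0],[-0.005,-0.03,-0.12],[-0.005,-0.03,-0.225],[-0.005,-0.03,-0.225],[-0.013,0.01,-0.225],[-0.02,0.05,-0.225]], spin=[0,0,0,0,0,0])

```text
time_s: 11.2
tcp_pos: [519.4, -176.7, 18.1]
eef_rot: [0.001, 0.635, 0.772, 0.0]
wrist_force: [-0.3, -0.7, -0.3]
grip_width: 27.9
```

```bash
python3 look.py
```

```text
11.2 [ 519.4 -176.7   18.1] [-123.    62.5] 27.946640543361333 [-0.3 -0.7 -0.3]
{'red': [([-102.0, 63.0], 2702)], 'blue': [([-95.0, -57.0], 2769)]}
```

step_arm(grip=[0.7,0.7,0.7,0.7,0.7,0.7,0.7,0.7], translation=[[0.015,0.03,-0.003],[0.04,0.08,-0.003],[0.07,0.137,-0.003],[0.102,0.197,-0.003],[0.135,0.26,-0.003],[0.168,0.322,-0.003],[0.2,0.384,-0.003],[0.231,0.443,-0.003]], spin=[0,0,0,0,0,0,0,0])

```text
time_s: 12.25
tcp_pos: [565.4, -87.6, 16.4]
eef_rot: [-0.0, 0.635, 0.772, -0.0]
wrist_force: [-0.4, -0.1, 0.1]
grip_width: 28.4
```

```bash
python3 look.py
```

```text
12.25 [565.4 -87.6  16.4] [-44.4   0.2] 28.359333415813197 [-0.4 -0.1  0.1]
{'yellow': [([72.0, -3.0], 1311)], 'red': [([-24.0, 1.0], 2733)]}
```

step_arm(grip=[0.7,0.7,0.7,0.7,0.7,0.7,0.7,0.7], translation=[[-0.006,0.03,0.002],[-0.014,0.07,0.002],[-0.023,0.115,0.002],[-0.031,0.16,0.002],[-0.04,0.205,0.002],[-0.049,0.25,0.002],[-0.057,0.29,0.002],[-0.063,0.32,0.002]], spin=[0,0,0,0,0,0,0,0])

```text
time_s: 13.3
tcp_pos: [552.3, -24.0, 16.9]
eef_rot: [0.0, 0.635, 0.772, 0.0]
wrist_force: [-0.9, 0.6, 0.1]
grip_width: 28.3
```

step_arm(grip=[0.7,0.7,0.7,0.7,0.7,0.7,0.7], translation=[[-0.005,0.025,0],[-0.01,0.05,0],[-0.015,0.075,0],[-0.02,0.1,0],[-0.025,0.125,0],[-0.03,0.15,0],[-0.033,0.168,0]], spin=[0,0,0,0,0,0,0])

```text
time_s: 14.18
tcp_pos: [545.7, 9.4, 16.9]
eef_rot: [0.0, 0.635, 0.772, -0.0]
wrist_force: [-0.4, -0.5, -0.0]
grip_width: 28.3
```

```bash
python3 look.py
```

```text
14.175 [545.7   9.4  16.9] [54.5  0.8] 28.297649314428966 [-0.4 -0.5 -0. ]
{'yellow': [([108.0, 1.0], 2770)], 'red': [([75.0, 1.0], 2614)]}
```

step_arm(grip=[0.7,0.7,0.4,0,0,0,0,0], translation=[[0.01,-0.04,0.03],[0.01,-0.05,0.15],[0.07,-0.2,0.225],[0.16,-0.4,0.225],[0.26,-0.6,0.225],[0.342,-0.706,0.225],[0.342,-0.706,0.225],[0.342,-0.706,0.2]], spin=[0,0,0,0,0,0,0,0])

```text
time_s: 15.22
tcp_pos: [614.0, -131.9, 57.0]
eef_rot: [0.0, 0.635, 0.772, 0.0]
wrist_force: [0.1, 0.5, -0.1]
grip_width: 84.6
```

```bash
python3 look.py
```

```text
15.225 [ 614.  -131.9   57. ] [-97.2 -38.9] 84.5643196611227 [ 0.1  0.5 -0.1]
{'blue': [([-95.0, -62.0], 1746)]}
```

step_arm(grip=[0,0,0,0,0], translation=[[0,0.005,0],[0,0.008,0],[0,0.008,-0.1],[0,0.008,-0.2],[0,0.008,-0.2]], spin=[0,0,0,0,0])

```text
time_s: 15.9
tcp_pos: [611.8, -129.7, 13.5]
eef_rot: [-0.003, 0.635, 0.772, -0.001]
wrist_force: [-0.4, -0.4, -0.6]
grip_width: 93.9
```

step_arm(grip=[0,0,0,0,0,0,0,0], translation=[[-0.025,-0.005,0],[-0.06,-0.012,0],[-0.1,-0.02,0],[-0.14,-0.028,0],[-0.18,-0.036,0],[-0.22,-0.044,0],[-0.26,-0.052,0],[-0.29,-0.058,0]], spin=[0,0,0,0,0,0,0,0])

```text
time_s: 16.9
tcp_pos: [555.6, -142.2, 16.8]
eef_rot: [-0.0, 0.635, 0.772, -0.0]
wrist_force: [0.6, -0.2, 0.3]
grip_width: 93.9
```

```bash
python3 look.py
```

```text
16.9 [ 555.6 -142.2   16.8] [-96.1  20.3] 93.85087538366545 [ 0.6 -0.2  0.3]
{'blue': [([-94.0, -8.0], 2597)]}
```

step_arm(grip=[0,0,0,0,0,0,0,0], translation=[[-0.025,-0.004,0],[-0.06,-0.01,0],[-0.105,-0.017,0],[-0.15,-0.025,0],[-0.2,-0.033,0],[-0.25,-0.042,0],[-0.3,-0.05,0],[-0.335,-0.056,0]], spin=[0,0,0,0,0,0,0,0])

```text
time_s: 17.95
tcp_pos: [488.4, -153.4, 16.8]
eef_rot: [-0.0, 0.635, 0.772, -0.0]
wrist_force: [-0.3, -0.8, 0.1]
grip_width: 94.1
```

```bash
python3 look.py
```

```text
17.95 [ 488.4 -153.4   16.8] [-94.1  88.4] 94.11764725294293 [-0.3 -0.8  0.1]
{'blue': [([-93.0, 60.0], 2583)]}
```

step_arm(grip=[0,0,0,0.7,0.7,0.7,0.7,0.7], translation=[[0.02,0.004,0],[0.02,0.004,0.1],[0.02,0.004,0.2],[0.1,-0.07,0.2],[0.173,-0.16,0.2],[0.173,-0.16,0.2],[0.173,-0.16,0.2],[0.173,-0.16,0.2]], spin=[0,0,0,0,0,0,0,0])

```text
time_s: 19.0
tcp_pos: [523.2, -184.6, 56.5]
eef_rot: [-0.0, 0.635, 0.772, -0.0]
wrist_force: [-0.5, -0.0, -0.1]
grip_width: 47.4
```

```bash
python3 look.py
```

```text
19.0 [ 523.2 -184.6   56.5] [-131.4   60.3] 47.38756041600493 [-0.5 -0.  -0.1]
{'blue': [([-95.0, 60.0], 1827)]}
```

step_arm(grip=[0.7,0.7,0.7,0.7,0.7,0.7,0.7,0.7], translation=[[0,0,0],[0,0,0],[0,0,-0.05],[0,0,-0.12],[0,0,-0.197],[0,0,-0.197],[-0.008,0.04,-0.197],[-0.016,0.083,-0.197]], spin=[0,0,0,0,0,0,0,0])

```text
time_s: 20.05
tcp_pos: [520.8, -168.4, 17.9]
eef_rot: [0.0, 0.635, 0.772, 0.0]
wrist_force: [-0.2, -0.6, 1.0]
grip_width: 28.3
```

```bash
python3 look.py
```

```text
20.05 [ 520.8 -168.4   17.9] [-115.1   59.5] 28.279228108684663 [-0.2 -0.6  1. ]
{'blue': [([-94.0, 60.0], 2614)]}
```

step_arm(grip=[0.7,0.7,0.7,0.7,0.7,0.7,0.7,0.7], translation=[[0.015,0.028,-0.003],[0.04,0.075,-0.004],[0.07,0.13,-0.004],[0.1,0.188,-0.004],[0.13,0.245,-0.004],[0.16,0.301,-0.004],[0.19,0.358,-0.004],[0.221,0.416,-0.004]], spin=[0,0,0,0,0,0,0,0])

```text
time_s: 21.1
tcp_pos: [565.2, -84.8, 16.6]
eef_rot: [-0.0, 0.635, 0.772, -0.0]
wrist_force: [0.1, -0.2, 0.5]
grip_width: 28.6
```

```bash
python3 look.py
```

```text
21.1 [565.2 -84.8  16.6] [-41.6  -0.2] 28.59263784369644 [ 0.1 -0.2  0.5]
{'red': [([71.0, 1.0], 3149)], 'blue': [([-21.0, 0.0], 2663)]}
```

step_arm(grip=[0.7,0.7,0.7,0.7,0.7,0.7,0.7,0.7], translation=[[-0.006,0.03,0.002],[-0.014,0.07,0.002],[-0.023,0.115,0.002],[-0.031,0.16,0.002],[-0.04,0.205,0.002],[-0.049,0.25,0.002],[-0.057,0.29,0.002],[-0.063,0.32,0.002]], spin=[0,0,0,0,0,0,0,0])

```text
time_s: 22.15
tcp_pos: [552.1, -21.1, 17.1]
eef_rot: [0.0, 0.635, 0.772, -0.0]
wrist_force: [-0.2, -0.8, -1.0]
grip_width: 28.0
```

step_arm(grip=[0.7,0.7,0.7,0.7,0.7,0.7,0.7], translation=[[-0.004,0.02,0],[-0.008,0.04,0],[-0.012,0.06,0],[-0.016,0.08,0],[-0.02,0.1,0],[-0.024,0.12,0],[-0.026,0.135,0]], spin=[0,0,0,0,0,0,0])

```text
time_s: 23.02
tcp_pos: [546.9, 5.7, 17.1]
eef_rot: [-0.0, 0.635, 0.772, -0.0]
wrist_force: [-0.3, -0.7, 0.5]
grip_width: 27.9
```

```bash
python3 look.py
```

```text
23.025 [546.9   5.7  17.1] [50.7  0.3] 27.88854609339429 [-0.3 -0.7  0.5]
{'yellow': [([136.0, -0.0], 2810)], 'red': [([104.0, 1.0], 2825)], 'blue': [([71.0, 1.0], 2486)]}
```

Back off, lift clear and check.

step_arm(grip=[0.7,0.7,0.7,0.7,0.7,0.7,0.7], translation=[[0.01,-0.05,0.01],[0.01,-0.06,0.15],[0.01,-0.06,0.35],[0,-0.15,0.5],[0,-0.2,0.6],[0,-0.2,0.6],[0,-0.2,0.6]], spin=[0,0,0,0,0,0,0])

```text
time_s: 23.95
tcp_pos: [546.4, -34.4, 136.0]
eef_rot: [-0.001, 0.635, 0.772, -0.0]
wrist_force: [-0.6, -0.4, -0.4]
grip_width: 28.1
```

```bash
python3 look.py && python3 - <<'E'
from h import *
p=ctrl.camera("side"); print(cores(p,W2F,16)); save(p,"s_end.png")
p=ctrl.camera("wrist"); save(p,"w_end.png"); print(cores(p,W2F))
E
```

```text
23.95 [546.4 -34.4 136. ] [11.4  8.6] 28.14828364963332 [-0.6 -0.4 -0.4]
{'yellow': [([137.0, -5.0], 47), ([123.0, 3.0], 83)], 'red': [([103.0, 1.0], 1118)], 'blue': [([70.0, 1.0], 951)]}
{'yellow': [([138.0, -2.0], 177)], 'red': [([97.0, 0.0], 120)], 'blue': [([65.0, -1.0], 108)]}
{'yellow': [([123.0, 3.0], 86)], 'red': [([103.0, 1.0], 1117)], 'blue': [([70.0, 1.0], 957)]}
```

View pics/s_end.png

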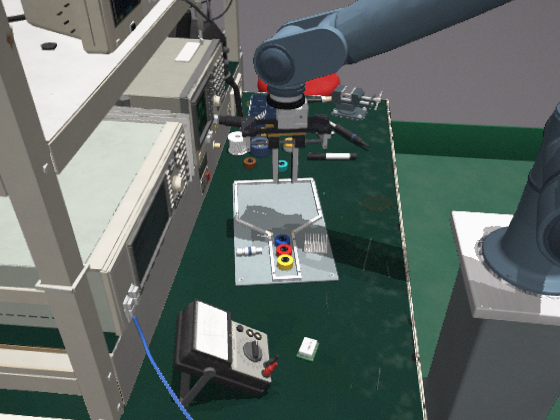

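The side picture shows blue, red and yellow in single file in the slot (at about (283,240), (284,250) and (286,262)). The gripper is clear, and the heatsink and attenuator look undisturbed.

```bash
python3 -c "
from rig import ctrl
print(ctrl.job_done())"
```

```text
the job is handed in; nothing more can be done
None
```

I swept the three cores through the gate into the slot one at a time, yellow, then red, then blue, and handed the job in at about 24 s of the 72 s allowed. No verdict was reported.

- **How they were pushed:** The fingertips pushed from 16–18 mm up, just over the rails. A nest of two fingertips 28 mm apart took each core through the gate. A plug sticks out of the instrument near the corral, so I dragged yellow forward and blue across the corral with one open finger first, to keep the gripper body clear of it.
- **Final positions (wrist camera at the end of the blue push):** In the feeder frame, yellow was at x ≈ 136, red at 104 and blue at 71 mm, all within about 1 mm of the centre line. After the retreat the wrist camera again read red at 103 and blue at 70. The side picture showed all three in single file and the gripper clear.
- **Readings that disagreed:** After the retreat the wrist camera gave two fragments for yellow, at x ≈ 123 and 137, because it was only partly in view. The side camera read yellow at 138, but red and blue about 5–6 mm lower, at 97 and 65. That fits the sides of the discs being counted in its view, and every reading is well past 52 mm.
- **Forces and bystanders:** The end-of-call wrist readings stayed around 1 N; finger force on the cores was not measured directly. The heatsink and attenuator looked undisturbed in the last picture. I did not re-measure any of the bystanders.

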